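# Clamp a tub in the labelling jig

### The job

Clamp the green-lidded tub that sits in the labelling jig: push the yellow strap by its black pad round over the tub until it is fully home against its stop, and only then push the red cam lever all the way down. Push only: do not pinch the strap's tab, and leave the tub in its nest and the spare tub, cardboard core and bottle where they stand.

Things in the scene. Friction and masses are not known exactly. Their poses are not given: they have to be found in the camera images.
- jig: Fixed aluminium labelling jig, base plate 150 (x) x 250 (y) x 12 mm; origin: centre of its underside, the nest's centre. Its y runs from the steel pivot post (y -80 mm) to the grey cam post (34 x 18 mm, y +98, top 116 mm above the bench); its x points away from the robot, give or take the yaw. At y +68 the strap's end comes over an anvil, with the dark stop on its +x side (top 76 mm).
- strap (a joint): Angle of the yellow clamp strap about its vertical pivot, rad: 0 = fully home across the tub against the stop, along the jig's +y; grows as it opens towards the jig's -x (the robot's side), at most 1.65. Starts 0.9 to 1.5 open. Closing turns it clockwise seen from above. Dry friction (0.2 N m): it stays where it is left; about 3 N at the pad moves it.
- strap_pivot (a point): Point on the strap's vertical pivot axis, at the strap's top face, 74 mm above the bench. The strap is a flat bar 24 mm wide, 8 mm thick (66 to 74 mm above the bench), reaching 158 mm from this axis; it clears the tub's lid by 4 mm. In the rules strap_c1 is the yellow tab, strap_c2 the black pad on it.
- push_pad (a point): Black rubber push pad on the robot-side face of the strap's upright yellow tab, 44 mm along the strap, 34 mm high (74 to 108 mm above the bench); tab and pad together 8 mm thick. Point: centre of its outer face, 75 mm from the pivot axis, 4 mm behind the strap's centre line. Its x axis points into the pad, the way to push (closing, square to the strap), y along the strap away from the pivot, z up.
- lever (a joint): Angle of the red cam lever above level, rad: 0 = fully down, level, pointing to the jig's +x (hard stop); at most 1.05. Starts 0.65 to 1.0 raised, its end up and away from the robot. It stays where it is left (dry friction 0.45 N m: 7 to 8 N at the end point moves it).
- lever_axle (a point): Centre of the lever's level axle, which runs along the jig's y; 97.5 mm above the bench, at jig x 0, y +73 mm.
- lever_end (a point): Point on the upper face of the lever, 68 mm from the axle along the lever (17 mm short of its end); 101.5 mm above the bench when the lever is fully down. The lever is 18 mm wide, 8 mm thick and its end is 85 mm from the axle. Nothing stands below the lever but the base plate.
- tub: White food tub with green lid, 81 mm in diameter at the lid, 50 mm high, loose in the jig's nest, standing on the base plate (lid top 62 mm above the bench). Origin: centre of its underside.
- spare_tub: Bystander: like the tub but with a blue lid, 81 mm in diameter, 50 mm high, loose on the bench. Origin: centre of its underside.
- core: Bystander: upright cardboard label core, a tube 72 mm in outer diameter, 70 mm high, loose on the bench. Origin: centre of its underside.
- bottle: Bystander: clear bottle with red cap, 52 mm in diameter, 130 mm high, loose on the bench. Origin: centre of its underside.

How it is judged (in metres and radians):
On the way, in this order (a step that is already met when the one before it is completed fails the run):
1. the strap is fully home over the tub while the lever is still raised (value of joint strap below 0.06 rad and value of joint lever above 0.5 rad), for 0.2 s.
2. the lever is fully down with the strap home (value of joint strap below 0.06 rad and value of joint lever below 0.08 rad), for 0.2 s.
At the end, for the whole second after the job is handed in: The strap is within 0.06 rad of fully home, the lever within 0.08 rad of fully down, the tub upright in its nest within 10 mm of the jig's centre, each bystander within 20 mm of where it started (all of step 2 and horizontal distance between tub and jig below 0.01 m and angle between tub's own z axis and vertical below 0.1 rad and distance of each of spare_tub, core, bottle from where it was at the start of the episode below 0.02 m); the robot touches nothing.
It fails at once if the lever is pushed down (below 0.5 rad) before the strap is home (value of joint lever below 0.5 rad and value of joint strap above 0.12 rad).
It fails at once if the tab is pinched: fingers press on both its faces at once (contact force between the fingers and strap_c2 above 2 N and contact force between the fingers and strap_c1 above 2 N).
It fails at once if the tub is lifted or pushed out of its nest (distance of tub from where it was at the start of the episode above 0.015 m).
It fails at once if a bystander is moved or lifted (distance of any of spare_tub, core, bottle from where it was at the start of the episode above 0.02 m).
It also fails if it takes over 42 s, if anything falls off the work surface, if the arm or the gripper's body presses on something with over 40 N, if the wrist force passes 120 N, or if a joint passes its speed limit or range.

### The arm

A 6-joint arm with a two-finger parallel gripper is mounted at the origin on the work surface. World frame = base frame: x ahead of the robot, y to its left, z up, the work surface at z = 0. Lengths are in mm, angles in rad, forces in N, time in s.
With the tool pointing down it reaches from about 350 to 775 mm from the base axis. Payload 7.3 kg.
Tool frame: the origin (TCP) lies between the finger pads; the fingertips stand bot.tips_ahead ahead of it and the grasp point (between the pads) lies 6 mm ahead of it (bot.tips_ahead is the distance from the TCP to the fingertips, in mm); z points along the fingers, y is the line along which they close (so a half turn about z gives the same grasp; the last joint's range is limited). The gripper opens to 92 mm and grips with 3 to 60 N. Pads are 19 mm wide; open, the fingers measure 130 mm over their backs; the gripper's body (75 mm by 190 mm) begins 47 mm behind the grasp point.
Start: joints at [0.997, 0.342, 1.524, -0, 1.275, -0.146], TCP at [217.794, 477.712, 251.741] pointing down, gripper open.
Joint ranges: [-2.53, 2.53], [-0.77, 2.02], [0.04, 2.7], [-1, 4.14], [0.28, 2.66], [-3.11, 3.11]. Speed limits (rad/s): [2.57, 2.57, 3.14, 3.14, 3.14, 3.14].

### API

Orientations are given as [roll, pitch, yaw] about the fixed x, y, z axes, in that order (R = Rz(yaw) Ry(pitch) Rx(roll)).
In Python, from plant import bot gives the robot as it stands. The module is installed in compiled form; this text tells all that it offers.
- The arm moves only by the tool step_arm, never from a script. Its argument "targets" is one flat list of numbers, 7 for each row, row after row: the opening, from 0 (shut) to 1 (fully open), then the shift along the tool's x, y, z each as a share of 100 mm, from -1 to 1, then the turn, a rotation vector about the tool's x, y, z each as a share of pi/4 rad, from -1 to 1. A call has 1 to 20 rows; each row is the pose to reach, as a shift and turn from the pose commanded when the call began, along the tool's axes at that moment; what a row does not reach only later rows make up. A row lasts 1/8 s, in which the tool goes at most 62.5 mm and 10.7 degrees, less where a joint would pass 70% of its speed; a pose out of reach is approached as far as the arm can. A call with a number of a shift or a turn outside -1 to 1 is refused whole. A call with a gripper value outside its range is refused whole. The fingers move at their own pace and stop on an object; the grip force is fixed at half the most. Time passes only in rows, so rows that repeat a pose let the fingers close. It gives the time, the measured TCP pose, the force, the opening and the grip force at its end, in the units of the state.
- bot.get_obs(): the state, without advancing time (a new reading comes with each control period).
- bot.capture(name): name is "scene" or "top"; returns (picture, depth): 400x640x3 uint8, blue, green, red; 400x640 float32, mm along the optical axis (not along the pixel's ray), 0 where there is no reading.
- bot.camera_info(name): a dict with "fx", "fy", "cx", "cy" (pixels), "camera_from_world" (4x4, takes a point from world to camera coordinates). Camera axes: x right, y down, z forward; pixel columns grow to the right and rows downward; lengths in mm; the calibration is good to about 2 mm. A picture is of the moment at which its call begins. camera_info takes no time and is no camera call.
- bot.close_job(): hands the job in; it is judged then, once.
The state is a dict: "time": time; "joint_positions": joint angles; "dq": joint speeds; "tau": joint torques, N m; "tool_pos": TCP position; "tcp_rot": TCP orientation; "contact_force": force on the tool from outside, world axes, zero at the start; "moment": the same for the moment, N m; "grip_width": finger opening in mm; "finger_force": force on a finger pad.
Only numpy, scipy, OpenCV 4.12 (cv2) and the standard library are available. Lean on these libraries where they do the work, as an engineer would, in place of code of your own. Each camera call takes 0.05 s, during which the arm holds its last target. There are 200 camera calls.

## Working session

There is one attempt and no reset: what is moved stays moved. The work goes in short steps, Python scripts to look and compute and a tool call to move; the robot and the scene stay as the last step left them, time stands still between calls to the robot, and variables do not carry over. Pictures are saved under pics/ and viewed, at most 10 in all, crops included, and the job is handed in when it is done.

Besides the shell and the picture viewer there is one more tool, called after ">>>" as name(argument=value, ...) on one line, values as JSON. step_arm: Moves the arm, as the interface text tells. Shift numbers are shares of 100 mm and turn numbers shares of pi/4 rad, none past 1 either way. Its arguments: {"type":"object","properties":{"targets":{"type":"array"}},"required":["targets"]}

```bash
mkdir -p pics; cat > h.py <<'E'
import numpy as np,cv2
from plant import bot
def grab(n):
    p,d=bot.capture(n); np.savez('%s.npz'%n,p=p,d=d); return p,d
def load(n):
    z=np.load('%s.npz'%n); return z['p'],z['d']
def world(n,u,v,d=None,z=None):
    c=bot.camera_info(n); T=np.linalg.inv(np.array(c['camera_from_world']))
    r=np.array([(u-c['cx'])/c['fx'],(v-c['cy'])/c['fy'],1.])
    if z is not None:
        R=T[:3,:3]@r; return T[:3,3]+R*(z-T[2,3])/R[2]
    return T[:3,:3]@(r*d)+T[:3,3]
E
python3 - <<'E'
from h import *
for n in ('top','scene'):
    p,d=grab(n); cv2.imwrite('pics/%s1.png'%n,p)
o=bot.get_obs(); print(o['time'],o['tool_pos'],o['tcp_rot'],o['grip_width'],bot.tips_ahead)
E
```

```text
0.1 [217.633065   477.44142137 251.1390501 ] [-3.14028156e+00 -1.57571343e-04  2.71381594e+00] 91.98470130716764 25.0
```

View pics/top1.png

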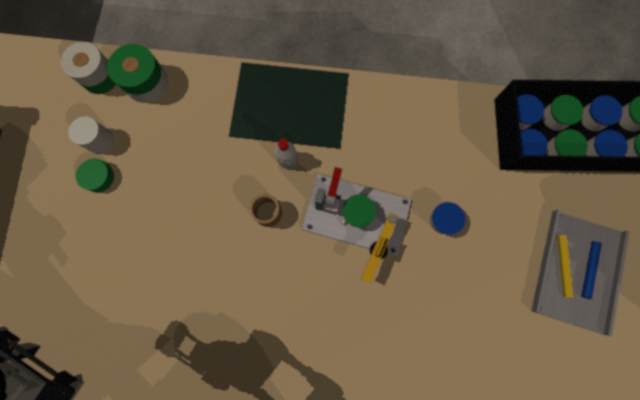

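View pics/scene1.png

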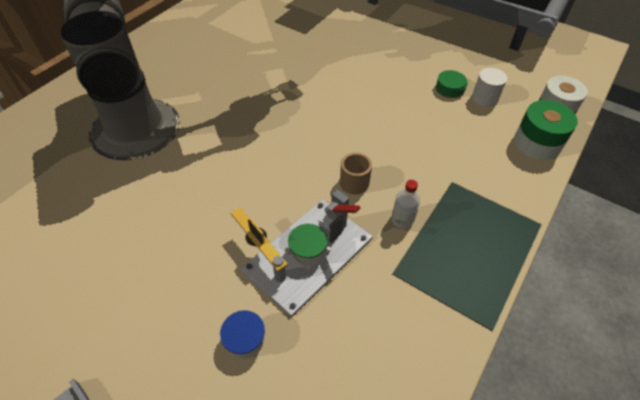

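The top view shows the jig around (357,213), the green lid at (359,211), the strap from (390,225) to (368,282), and the lever at (335,182). The core is at (266,210), the bottle at (287,153) and the spare tub at (449,219). I'll enlarge both views.

```bash
python3 - <<'E'
from h import *
p,d=load('top'); cv2.imwrite('pics/top2.png',cv2.resize(p[155:295,290:430],None,fx=4.2,fy=4.2,interpolation=cv2.INTER_CUBIC))
p,d=load('scene'); cv2.imwrite('pics/sc2.png',cv2.resize(p[180:320,220:400],None,fx=4.2,fy=4.2,interpolation=cv2.INTER_CUBIC))
E
```

```text
(no output)
```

View pics/top2.png

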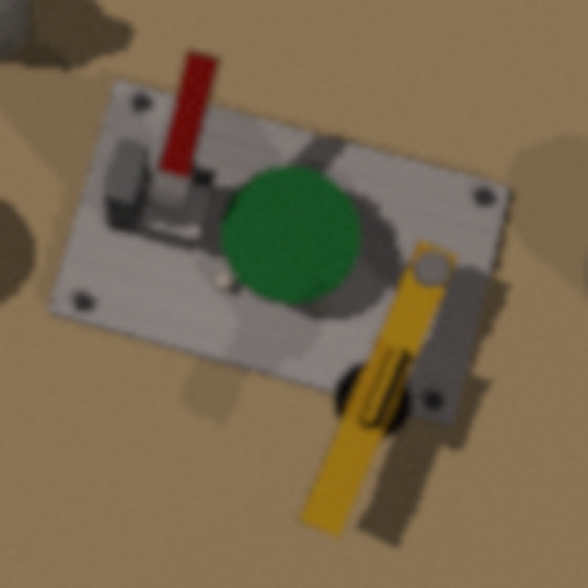

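View pics/sc2.png

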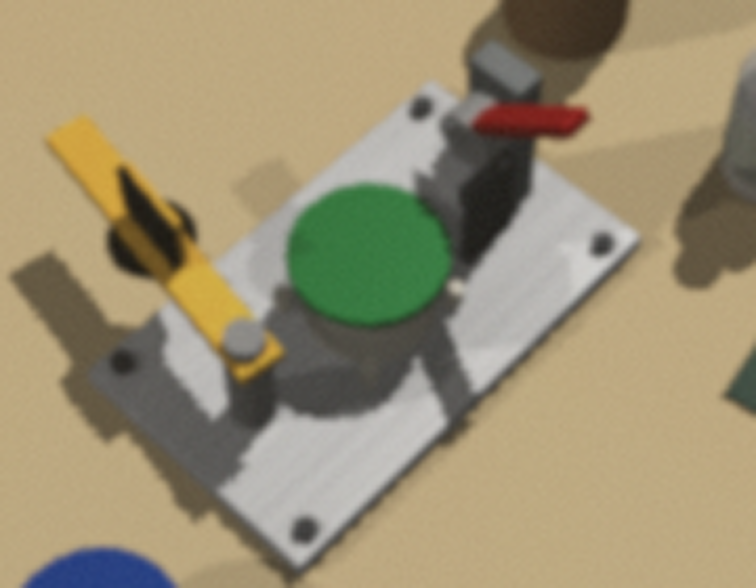

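The crops show the plate corners (119,82), (510,188) and (52,312), the lid centre (292,234), the strap pivot (433,266) and strap end (322,528), and the lever's tip at (203,55) in the top crop. The tab stands about halfway along the strap, above a round black foot under it.

```bash
python3 - <<'E'
from h import *
def t(x,y,z): return world('top',290+(x+.5)/4.2-.5,155+(y+.5)/4.2-.5,z=z)[:2].round(1)
def s(x,y,z): return world('scene',220+(x+.5)/4.2-.5,180+(y+.5)/4.2-.5,z=z)[:2].round(1)
print('plate',t(119,82,12),t(510,188,12),t(52,312,12))
print('plate sc L,farR,near',s(436,82,12),s(638,238,12),s(295,572,12),s(90,375,12))
print('lid',t(292,234,62),s(369,254,62))
print('pivot',t(433,266,80),s(244,336,80))
print('strapend',t(322,528,74),s(66,132,74))
print('tub',t(292,234,62))
for z in(135,145,155):print('lever tip corners',z,t(203,55,z), s(588,115,z))
print('lever base',t(176,172,105))
print('core',world('top',266,210,z=70),'bottle',world('top',284,144,z=130),'spare',world('top',449,219,z=50))
c=np.linalg.inv(bot.camera_info('top')['camera_from_world']);print(c[:3,3])
p,d=load('top')
for u in range(366,392,1):
  for v in range(225,262,1):
    w=world('top',u,v,d=d[v,u])
    if 82<w[2]<120: print(u,v,w.round(0),p[v,u],end=';')
print()
p,d=load('top')
for v in range(166,200,3):
  for u in (332,335,338): print(u,v,world('top',u,v,d=d[v,u]).round(0),p[v,u],end=';')
  print()
E
```

```text
plate [691.3  48.5] [ 652.2 -195.4] [545.3  71.7]
plate sc L,farR,near [549.5  73.1] [692.3  47.4] [ 652.7 -198.9] [ 509.1 -172.8]
lid [599.7 -63. ] [601.2 -64. ]
pivot [ 587.4 -142. ] [ 585.7 -141.5]
strapend [437.  -94.1] [440.1 -96. ]
tub [599.7 -63. ]
lever tip corners 135 [ 6.788e+02 -5.000e-01] [669.  18.]
lever tip corners 145 [ 6.76e+02 -4.00e-01] [672.1  11.3]
lever tip corners 155 [ 6.731e+02 -4.000e-01] [675.3   4.5]
lever base [619.2   7. ]
core [573.68245117 159.02006928  70.        ] bottle [722.75205101 129.76596387 130.        ] spare [ 605.54337071 -282.64038114   50.        ]
[ 428.42451061    3.89276861 1004.0069668 ]
376 254 [ 498. -109.   93.] [ 13  80 113];376 255 [ 496. -109.   89.] [ 10  74 101];377 251 [ 506. -111.   86.] [ 13  82 114];377 252 [ 502. -110.   98.] [  9  84 116];377 253 [ 500. -109.  103.] [ 13  89 122];377 254 [ 497. -109.  108.] [ 15  88 122];377 255 [ 496. -111.   96.] [ 7 71 99];378 249 [ 510. -112.   91.] [ 15  86 119];378 250 [ 507. -111.  101.] [ 17  89 123];378 251 [ 504. -111.  109.] [ 17  91 124];378 252 [ 502. -111.  107.] [ 14  92 1
[... 4074 characters left out ...]
42 43 98];
332 184 [642.   9. 126.] [  9  13 103];335 184 [642.   2. 130.] [ 10  11 102];338 184 [642.  -5. 129.] [ 75  76 101];
332 187 [635.   8. 123.] [  9  12 102];335 187 [636.   1. 122.] [  7  12 100];338 187 [663.  -7.  14.] [ 94  97 108];
332 190 [629.   7. 120.] [ 10  11 102];335 190 [630.   0. 117.] [21 24 98];338 190 [655.  -8.  14.] [103 106 113];
332 193 [623.   7. 116.] [  7  10 102];335 193 [624.  -0. 115.] [33 34 88];338 193 [647.  -8.  15.] [104 106 112];
332 196 [617.   6. 109.] [ 43  47 102];335 196 [618.  -1. 109.] [35 37 69];338 196 [626.  -8.  77.] [35 36 38];
332 199 [611.   5. 108.] [ 94  96 103];335 199 [612.  -2. 108.] [63 64 69];338 199 [622.  -9.  61.] [47 47 50];
```

Fits agree: the jig centre is at (601,-63) with yaw -0.159, the pivot at (588,-142), the strap at 162.6° (1.43 open), and the lever about 0.7 up. Next I shut the gripper and travel at height to behind the pad.

>>> step_arm(targets=[0,-1,-0.87,0,0,0,0,0,-1,-0.87,0,0,0,0,0,-1,-0.87,0,0,0,0])

```text
time: 0.48
tool_pos: [273.5, 354.4, 251.6]
tcp_rot: [-3.14, 0.0, 2.71]
contact_force: [-0.9, 0.5, -0.8]
grip_width: 66.3
finger_force: 0.0
```

>>> step_arm(targets=[0,-1,-0.87,0,0,0,0,0,-1,-0.87,0,0,0,0,0,-1,-0.87,0,0,0,0])

```text
time: 0.85
tool_pos: [328.7, 234.4, 251.7]
tcp_rot: [-3.141, 0.0, 2.709]
contact_force: [0.6, -0.1, 1.0]
grip_width: 36.3
finger_force: 0.0
```

>>> step_arm(targets=[0,-1,-0.87,0,0,0,0,0,-1,-0.87,0,0,0,0,0,-1,-0.87,0,0,0,0])

```text
time: 1.23
tool_pos: [383.9, 114.2, 251.7]
tcp_rot: [3.141, 0.0, 2.71]
contact_force: [-0.2, 0.8, -0.4]
grip_width: 6.4
finger_force: 0.0
```

>>> step_arm(targets=[0,-1,-0.87,0,0,0,0,0,-1,-0.87,0,0,0,0,0,-1,-0.87,0,0,0,0])

```text
time: 1.6
tool_pos: [438.8, -6.0, 251.4]
tcp_rot: [3.141, -0.0, 2.711]
contact_force: [-1.0, 0.5, 0.1]
grip_width: 0.5
finger_force: 0.0
```

>>> step_arm(targets=[0,-1,-0.87,0,0,0,0,0,-1,-0.87,0,0,0,0,0,-1,-0.87,0,0,0,0,0,-1,-0.87,0,0,0,0])

```text
time: 2.1
tool_pos: [492.3, -123.6, 251.2]
tcp_rot: [3.141, -0.002, 2.715]
contact_force: [0.1, 0.4, 0.4]
grip_width: 0.1
finger_force: 0.0
```

>>> step_arm(targets=[0,-0.25,-0.3,0,0,0,-0.16,0,-0.25,-0.3,0.5,0,0,-0.16,0,-0.25,-0.3,1,0,0,-0.16,0,-0.25,-0.3,1,0,0,-0.16])

```text
time: 2.6
tool_pos: [500.4, -159.8, 149.1]
tcp_rot: [3.14, -0.008, 2.842]
contact_force: [0.1, 0.5, 0.3]
grip_width: 0.5
finger_force: 0.0
```

>>> step_arm(targets=[0,0,0,0.22,0,0,0,0,0,0,0.44,0,0,0,0,0,0,0.44,0,0,0])

```text
time: 2.98
tool_pos: [502.9, -161.9, 108.8]
tcp_rot: [3.141, -0.0, 2.841]
contact_force: [1.3, 0.3, -0.2]
grip_width: 0.1
finger_force: 0.0
```

```bash
python3 - <<'E'
from h import *
p,d=grab('scene'); cv2.imwrite('pics/sc3.png',cv2.resize(p[140:320,180:400],None,fx=3.2,fy=3.2,interpolation=cv2.INTER_CUBIC))
o=bot.get_obs(); print(o['time'],o['tool_pos'],o['tcp_rot'],o['contact_force'])
E
```

```text
3.025 [ 503.38310561 -162.3579999   109.53776027] [3.14155130e+00 1.62588001e-03 2.84079449e+00] [-0.50503318  0.10729192  0.81354754]
```

View pics/sc3.png

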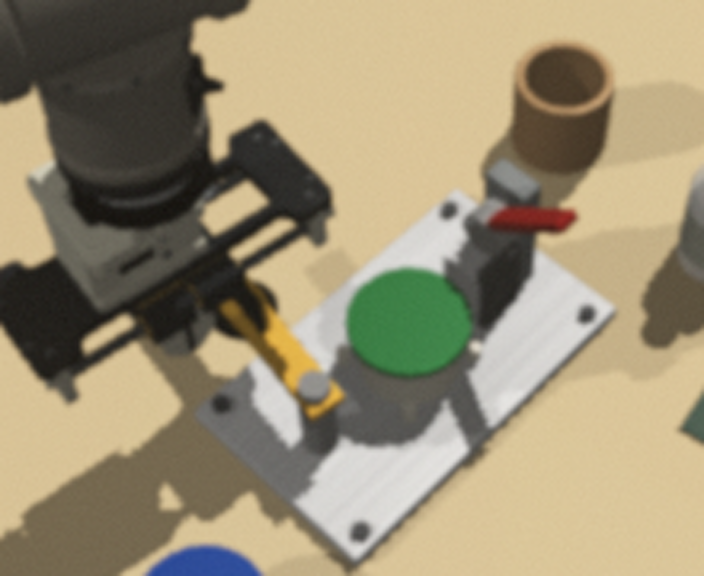

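The picture shows the gripper shut behind the pad (pad near (240,300), lever untouched). I'll plan the arc about the pivot.

```bash
cat >> h.py <<'E'
from scipy.spatial.transform import Rotation as Ro
P=np.array([588.3,-142.]); W=19.
def pose(th,w=W):
    e=np.array([np.cos(th),np.sin(th)]); n=np.array([e[1],-e[0]])
    return np.r_[P+75*e-(4+w)*n,108.], th
def rel(a,b):
    R=Ro.from_euler('xyz',[np.pi,0,a[1]]).as_matrix()
    s=R.T@(b[0]-a[0])/100; return np.r_[s,(a[1]-b[1])/(np.pi/4)].round(3)
E
python3 - <<'E'
from h import *
a=(np.array([503.4,-162.4,109]),2.841)
for s in ((159,153,147,141,135),(129,123,117,111,105),(99,93,87,84)):
    print('call')
    for t in s: print(rel(a,pose(np.radians(t))))
    a=pose(np.radians(s[-1]))
E
```

```text
call
[0.013 0.266 0.01  0.084]
[0.028 0.347 0.01  0.217]
[0.034 0.429 0.01  0.351]
[0.031 0.511 0.01  0.484]
[0.02  0.592 0.01  0.617]
call
[0.02  0.08  0.    0.133]
[0.031 0.161 0.    0.267]
[0.034 0.243 0.    0.4  ]
[0.029 0.325 0.    0.533]
[0.015 0.406 0.    0.667]
call
[0.02  0.08  0.    0.133]
[0.031 0.161 0.    0.267]
[0.034 0.243 0.    0.4  ]
[0.033 0.284 0.    0.467]
```

>>> step_arm(targets=[0,0.01,0.14,0.01,0,0,0.04,0,0.01,0.2,0.01,0,0,0.06,0,0.01,0.27,0.01,0,0,0.08,0,0.02,0.31,0.01,0,0,0.15,0,0.03,0.35,0.01,0,0,0.22,0,0.03,0.39,0.01,0,0,0.28,0,0.03,0.43,0.01,0,0,0.35,0,0.03,0.47,0.01,0,0,0.42,0,0.03,0.51,0.01,0,0,0.48,0,0.03,0.55,0.01,0,0,0.55,0,0.02,0.59,0.01,0,0,0.62])

```text
time: 4.4
tool_pos: [518.4, -106.6, 107.5]
tcp_rot: [-3.141, 0.001, 2.351]
contact_force: [-1.6, -2.0, 2.4]
grip_width: 0.4
finger_force: 1.5
```

```bash
python3 - <<'E'
from h import *
p,d=grab('scene'); cv2.imwrite('pics/sc4.png',cv2.resize(p[140:320,180:400],None,fx=3.2,fy=3.2,interpolation=cv2.INTER_CUBIC))
o=bot.get_obs(); print(o['time'],o['tool_pos'],o['tcp_rot'],o['contact_force'],pose(np.radians(135)))
E
```

```text
4.45 [ 518.69050546 -106.17623646  107.51835186] [3.14137101e+00 1.11900287e-03 2.34857816e+00] [-0.03297968 -1.13812089  1.95251944] (array([ 519.00353544, -105.23044738,  108.        ]), np.float64(2.356194490192345))
```

View pics/sc4.png

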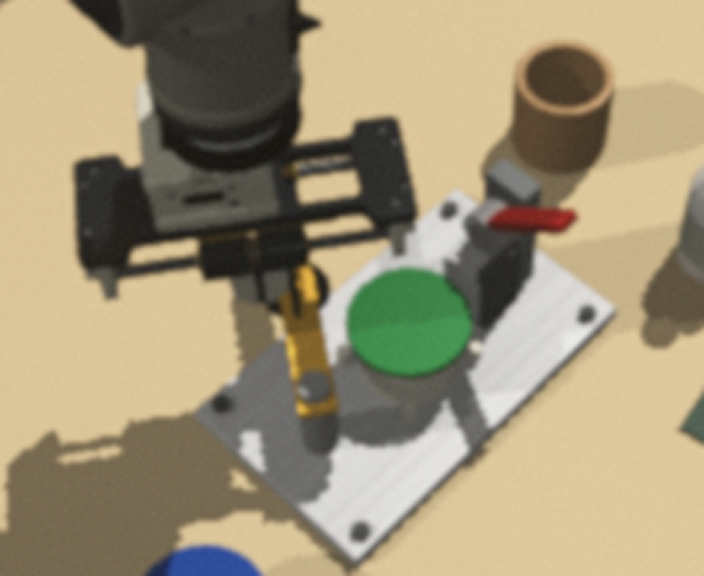

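The strap follows the push (about 135° now), so I continue along the arc.

>>> step_arm(targets=[0,0.01,0.04,0,0,0,0.07,0,0.02,0.08,0,0,0,0.13,0,0.03,0.12,0,0,0,0.2,0,0.03,0.16,0,0,0,0.27,0,0.03,0.2,0,0,0,0.33,0,0.03,0.24,0,0,0,0.4,0,0.03,0.28,0,0,0,0.47,0,0.03,0.33,0,0,0,0.53,0,0.02,0.37,0,0,0,0.6,0,0.02,0.41,0,0,0,0.67])

```text
time: 5.7
tool_pos: [545.8, -76.3, 107.1]
tcp_rot: [-3.141, 0.001, 1.825]
contact_force: [-2.2, -3.4, 0.9]
grip_width: 0.4
finger_force: 1.4
```

>>> step_arm(targets=[0,0.01,0.04,0,0,0,0.07,0,0.02,0.08,0,0,0,0.13,0,0.03,0.12,0,0,0,0.2,0,0.03,0.16,0,0,0,0.27,0,0.03,0.2,0,0,0,0.33,0,0.03,0.24,0,0,0,0.4,0,0.03,0.28,0,0,0,0.47])

```text
time: 6.58
tool_pos: [571.8, -65.8, 107.0]
tcp_rot: [-3.14, -0.0, 1.456]
contact_force: [-2.1, -0.7, 0.9]
grip_width: 0.1
finger_force: 1.5
```

```bash
python3 - <<'E'
from h import *
o=bot.get_obs(); print(o['time'],o['tool_pos'],o['tcp_rot'],o['contact_force'],pose(np.radians(84)),pose(np.radians(80.9)))
E
```

```text
6.575 [571.7691446  -65.84226156 107.02055651] [-3.14025336e+00 -4.02336710e-05  1.45620674e+00] [-2.1078545 -0.6955968  0.9078315] (array([573.26563115, -65.00670319, 108.        ]), np.float64(1.4660765716752369)) (array([577.45133749, -64.30632895, 108.        ]), np.float64(1.4119713648634127))
```

Small nudges forward until the stop shows as force.

>>> step_arm(targets=[0,0,0.03,0,0,0,0.03,0,0,0.06,0,0,0,0.06,0,0,0.06,0,0,0,0.06])

```text
time: 6.95
tool_pos: [575.9, -65.5, 106.9]
tcp_rot: [-3.136, -0.001, 1.411]
contact_force: [-10.7, 3.6, 8.0]
grip_width: 0.3
finger_force: 6.3
```

>>> step_arm(targets=[0,0,0.02,0,0,0,0,0,0,0.02,0,0,0,0])

```text
time: 7.2
tool_pos: [576.0, -65.6, 106.9]
tcp_rot: [-3.131, -0.001, 1.411]
contact_force: [-18.6, 4.5, 13.3]
grip_width: 0.3
finger_force: 10.1
```

>>> step_arm(targets=[0,0,0.02,0,0,0,0,0,0,0.02,0,0,0,0])

```text
time: 7.45
tool_pos: [576.1, -65.5, 106.9]
tcp_rot: [-3.127, -0.001, 1.411]
contact_force: [-25.9, 5.3, 19.5]
grip_width: 0.4
finger_force: 14.0
```

```bash
python3 - <<'E'
from h import *
p,d=grab('scene'); cv2.imwrite('pics/sc5.png',cv2.resize(p[140:320,180:400],None,fx=3.2,fy=3.2,interpolation=cv2.INTER_CUBIC))
E
```

```text
(no output)
```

View pics/sc5.png

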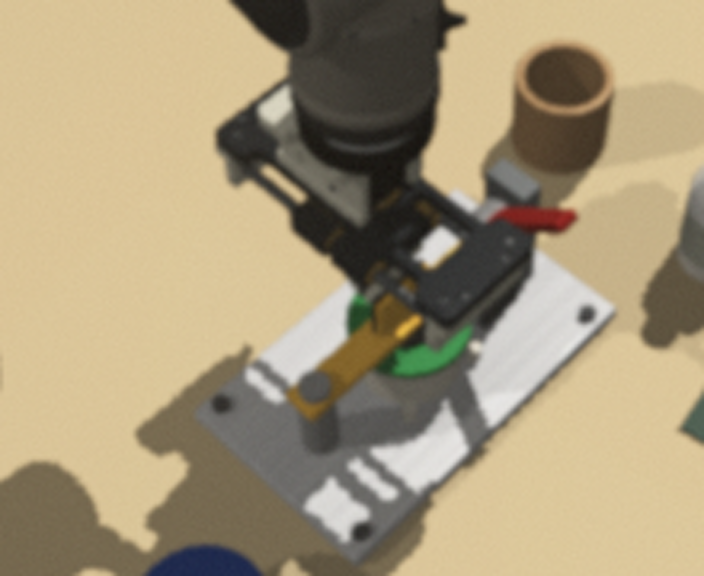

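The force built at x = 576, where the stop was predicted; the strap lies across the lid and the lever is still up. I back off, rise, and look from above.

>>> step_arm(targets=[0,0,-0.2,0,0,0,0,0,0,-0.35,0,0,0,0,0,0,-0.35,-0.4,0,0,0,0,0,-0.35,-0.9,0,0,0,0,0,-0.35,-0.9,0,0,0])

```text
time: 8.12
tool_pos: [550.2, -62.3, 201.1]
tcp_rot: [3.132, 0.001, 1.411]
contact_force: [-0.5, 0.1, -0.1]
grip_width: 0.3
finger_force: 0.0
```

```bash
python3 - <<'E'
from h import *
p,d=grab('scene'); cv2.imwrite('pics/sc6.png',cv2.resize(p[140:320,180:400],None,fx=3.2,fy=3.2,interpolation=cv2.INTER_CUBIC))
o=bot.get_obs(); print(o['time'],o['tool_pos'],o['tcp_rot'],o['contact_force'])
ex=np.array([.9873,-.1585]);ey=np.array([.1585,.9873])
def J(x,y,z): return np.r_[np.array([601,-63])+x*ex+y*ey,z]
a=(o['tool_pos'],1.412)
for q in ((30,73,200),(30,73,173)): print(rel(a,(J(*q),1.412)))
E
```

```text
8.175 [548.84165298 -62.02846382 198.6643574 ] [3.13643029e+00 3.79689080e-04 1.41049752e+00] [ 0.25834462 -0.48909451 -0.76370783]
[ 0.803  0.817 -0.013  0.   ]
[0.803 0.817 0.257 0.   ]
```

View pics/sc6.png

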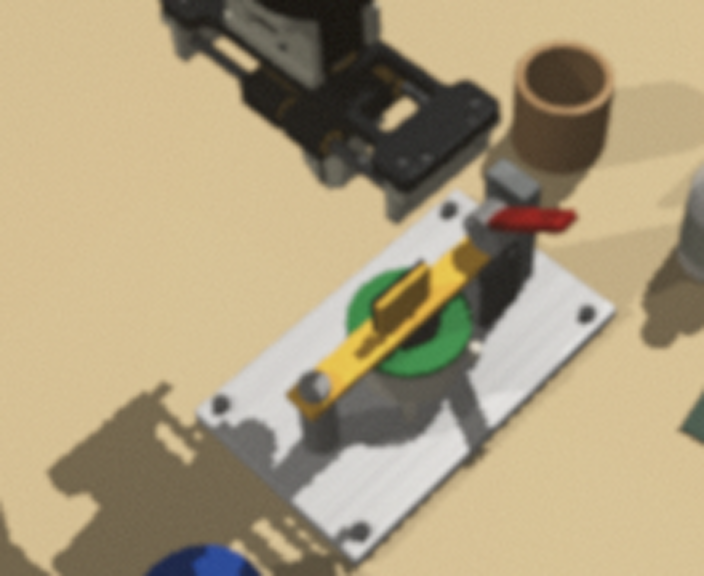

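The strap is home, parallel to the plate edge over the lid, the lever is raised, and nothing else has moved. Next I go above the lever.

>>> step_arm(targets=[0,0.4,0.41,-0.02,0,0,0,0,0.8,0.82,-0.02,0,0,0,0,0.8,0.82,-0.02,0,0,0,0,0.8,0.82,0.15,0,0,0])

```text
time: 8.68
tool_pos: [641.3, 4.0, 180.7]
tcp_rot: [3.141, 0.0, 1.411]
contact_force: [-1.2, -0.5, -0.4]
grip_width: 0.2
finger_force: 0.0
```

```bash
python3 - <<'E'
from h import *
o=bot.get_obs(); print(o['time'],o['tool_pos'],o['tcp_rot'],o['contact_force'])
ex=np.array([.9873,-.1585]);ey=np.array([.1585,.9873])
def J(x,y,z): return np.r_[np.array([601,-63])+x*ex+y*ey,z]
a=(o['tool_pos'],o['tcp_rot'][2])
for t in np.arange(.75,-.01,-.125):
  s,c=np.sin(t),np.cos(t); print(round(t,3),rel(a,(J(70*c-4*s-19,73,97.5+70*s+4*c+25),1.412)))
E
```

```text
8.675 [641.28757127   4.03468989 180.72335167] [3.14134018e+00 2.99428720e-04 1.41072849e+00] [-1.15351643 -0.53220328 -0.35060417]
0.75 [ 0.004  0.003  0.076 -0.002]
0.625 [ 0.004  0.063  0.14  -0.002]
0.5 [ 0.004  0.114  0.212 -0.002]
0.375 [ 0.004  0.155  0.289 -0.002]
0.25 [ 0.004  0.187  0.37  -0.002]
0.125 [ 0.004  0.208  0.455 -0.002]
0.0 [ 0.004  0.218  0.542 -0.002]
```

>>> step_arm(targets=[0,0,0,0.08,0,0,0,0,0,0.03,0.11,0,0,0,0,0,0.06,0.14,0,0,0,0,0,0.09,0.18,0,0,0,0,0,0.11,0.21,0,0,0,0,0,0.14,0.25,0,0,0,0,0,0.16,0.29,0,0,0])

```text
time: 9.55
tool_pos: [658.1, 1.1, 154.5]
tcp_rot: [3.138, 0.0, 1.41]
contact_force: [-1.9, -0.1, 8.1]
grip_width: 0.5
finger_force: 3.7
```

>>> step_arm(targets=[0,0,0.02,0.04,0,0,0,0,0,0.03,0.08,0,0,0,0,0,0.04,0.12,0,0,0,0,0,0.05,0.16,0,0,0,0,0,0.06,0.2,0,0,0,0,0,0.06,0.23,0,0,0,0,0,0.06,0.25,0,0,0,0,0,0.06,0.25,0,0,0])

```text
time: 10.55
tool_pos: [666.1, -0.2, 130.4]
tcp_rot: [3.133, -0.0, 1.41]
contact_force: [4.3, -1.7, 6.4]
grip_width: 0.4
finger_force: 3.1
```

>>> step_arm(targets=[0,0,0,0.03,0,0,0,0,0,0,0.04,0,0,0,0,0,0,0.04,0,0,0])

```text
time: 10.92
tool_pos: [666.3, -0.3, 126.7]
tcp_rot: [3.132, -0.0, 1.41]
contact_force: [4.9, -2.1, 7.3]
grip_width: 0.1
finger_force: 3.6
```

>>> step_arm(targets=[0,0,0,0.02,0,0,0,0,0,0,0.02,0,0,0])

```text
time: 11.18
tool_pos: [666.4, -0.2, 126.3]
tcp_rot: [3.131, -0.0, 1.41]
contact_force: [1.0, -1.8, 15.3]
grip_width: 0.6
finger_force: 7.8
```

>>> step_arm(targets=[0,0,0,0.02,0,0,0,0,0,0,0.02,0,0,0])

```text
time: 11.42
tool_pos: [666.5, -0.2, 126.1]
tcp_rot: [3.13, -0.0, 1.41]
contact_force: [-1.9, -0.5, 24.7]
grip_width: 0.6
finger_force: 12.3
```

The lever stopped hard with the tips at 101 mm, so it is down. I lift clear and check.

>>> step_arm(targets=[0,0,0,-0.4,0,0,0,0,0,0,-0.9,0,0,0,0,0,0,-0.9,0,0,0])

```text
time: 11.8
tool_pos: [665.4, 0.3, 215.1]
tcp_rot: [3.131, -0.001, 1.41]
contact_force: [-1.0, -0.2, -0.4]
grip_width: 0.6
finger_force: 0.0
```

>>> step_arm(targets=[0,0,-0.9,0,0,0,0,0,0,-0.9,0,0,0,0,0,0,-0.9,0,0,0,0,0,0,-0.9,0,0,0,0])

```text
time: 12.3
tool_pos: [575.1, 14.8, 209.7]
tcp_rot: [3.141, -0.0, 1.41]
contact_force: [0.3, 0.1, 0.8]
grip_width: 0.2
finger_force: 0.0
```

>>> step_arm(targets=[0,0,-0.9,0,0,0,0,0,0,-0.9,0,0,0,0,0,0,-0.9,0,0,0,0,0,0,-0.9,0,0,0,0])

```text
time: 12.8
tool_pos: [487.1, 29.1, 209.9]
tcp_rot: [3.14, -0.0, 1.41]
contact_force: [0.1, 0.1, -0.1]
grip_width: 0.6
finger_force: 0.0
```

```bash
python3 - <<'E'
from h import *
p,d=grab('scene'); cv2.imwrite('pics/sc7.png',cv2.resize(p[140:350,180:440],None,fx=2.8,fy=2.8,interpolation=cv2.INTER_CUBIC))
o=bot.get_obs(); print(o['time'],o['tool_pos'],o['contact_force'])
E
```

```text
12.85 [487.06966628  29.05624836 209.78481198] [-0.51503576 -0.45051367 -0.05878305]
```

View pics/sc7.png

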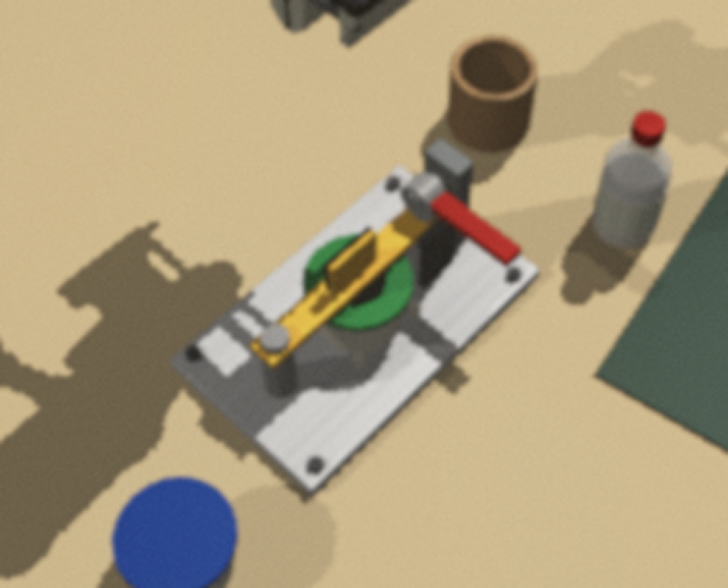

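The strap is home, the lever is level along the plate edge (tip at (510,252)), the tub is in its nest, the bystanders have not moved, and the arm is clear.

```bash
python3 -c "
from plant import bot
print(bot.close_job())"
```

```text
the job is handed in; nothing more can be done
None
```

The strap was pushed fully home first, then the red lever fully down, and I handed the job in at about 13 s with the tub, spare tub, core and bottle looking undisturbed in the last picture; the hand-in returned no verdict.

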